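# Turn a gift-box tray end for end in its sleeve

### The arm

A 6-joint arm with a two-finger parallel gripper is mounted at the origin on a cart in front of the work surface, level with it; the furniture and walls round the work are solid. World frame = base frame: x ahead of the robot, y to its left, z up, the work surface at z = 0. Lengths are in m, angles in degrees, forces in N, time in s.
With the tool pointing down it reaches from about 0.4 to 0.825 m from the base axis. Payload 7 kg.
Tool frame: the origin (TCP) lies midway between the tips of the shut fingers; the grasp point (between the pads) lies 19 mm behind it; z points along the fingers, x is the direction in which the jaws open and shut, and the axes are right-handed (so a half turn about z gives the same grasp; the last joint's range is limited). The gripper opens to 88 mm and grips with 3 to 60 N. Pads are 19 mm wide; open, the fingers measure 130 mm over their backs; the gripper's body (78 mm by 193 mm) begins 47 mm behind the grasp point.
Start: joints at [16.507, 20.546, 0.682, 0, -70.136, -16.507], TCP at [0.675, -0, 0.227] pointing down, gripper open.
Joint ranges: [-176.03, 176.03], [-82.01, 121.73], [-58.28, 71.71], [-173.87, 95.51], [-174.79, -0.11], [-173.66, 173.66]. Speed limits (degrees/s): [136.94, 136.94, 172.46, 180, 180, 180].

### API

Orientations are given as [roll, pitch, yaw] about the fixed x, y, z axes, in that order (R = Rz(yaw) Ry(pitch) Rx(roll)).
In Python, from plant import * gives the robot as it stands. The module is installed in compiled form; this text tells all that it offers.
- The arm moves only by the shell command python3 -m pendant 'ROWS' [OPENING]. ROWS is JSON, a list that holds one entry, the list of rows, each a list of 6 numbers: the shift along the world's x, y, z in mm, then the turn, a rotation vector about the world's x, y, z in degrees. A call has 1 to 10 rows; each row is the pose to reach, as a shift and turn from the pose commanded when the call began; what a row does not reach only later rows make up. A row lasts 1/8 s, in which the tool goes at most 62.5 mm and 10.7 degrees, less where a joint would pass 70% of its speed; a pose out of reach is approached as far as the arm can. A call with a gripper value outside its range is refused whole. OPENING is the closure, from -1 (fully open) to 1 (shut), set as the call begins (- or left out, the last holds). The fingers move at their own pace and stop on an object; the grip force is fixed at half the most. Time passes only in rows, so rows that repeat a pose let the fingers close. It gives the time, the measured TCP pose, the force and the opening at its end, in the units of the state.
- get_obs(): the state, without advancing time (a new reading comes with each control period).
- snapshot(name): name is "scene" or "side" or "wrist"; returns a dict with "pixels" (400x640x3 uint8, red, green, blue), "depth" (400x640 float32, m along the optical axis (not along the pixel's ray), 0 where there is no reading), "fx", "fy", "cx", "cy" (pixels), "pose" (4x4, takes a point from camera to world coordinates); the wrist camera has in their place "tool_from_camera" (4x4, takes a point from camera to tool coordinates, whose origin is the TCP and whose axes are the tool frame's). Camera axes: x right, y down, z forward; pixel columns grow to the right and rows downward; lengths in m; the calibration is good to about 2 mm. A picture is of the moment at which its call begins: read the wrist's pose just before it.
- close_job(): hands the job in, once; it reports no verdict.
The state is a dict: "clock": time; "joint_pos": joint angles; "qvel": joint speeds; "tau": joint torques, N m; "tool_pos": TCP position; "orientation": TCP orientation; "force": force on the tool from outside, world axes, zero at the start; "moment": the same for the moment, N m; "opening": finger opening in m.
Only numpy, scipy, OpenCV 4.12 (cv2) and the standard library are available. Lean on these libraries where they do the work, as an engineer would, in place of code of your own. Each camera call takes 0.05 s, during which the arm holds its last target. There are 200 camera calls.

### The job

The tray of the small white gift box on the plywood jig has been slid into its sleeve back to front. Pull it all the way out, turn it end for end, and slide it back in the right way up until it is fully home, with the green thumb-notch end in the mouth and flush with it. Do not disturb the other things on the table.

Things in the scene. Friction and masses are not known exactly. Their poses are not given: they have to be found in the camera images.
- sleeve_jig: Immovable jig: plywood board 285 x 120 x 12 mm on the table, a white gift-box sleeve with a green band fixed on it. Origin at table level under the centre of the sleeve's mouth; x points straight out of the mouth, z up. Sleeve outside: x = -114.5 to 0, 65 mm wide, top at z = 52 mm; aluminium cheeks beside it (x = -105 to -35 mm, y to +-44.5, top z = 34). The board runs on, free, to x = +155 mm
- mouth (a point): Centre of the sleeve's mouth at floor level, i.e. the board's top, 12 mm above the table (board and sleeve floor are one level plane); axes as the jig's. Inside, the sleeve is 59 mm wide (y), 37 mm high and 111.5 mm deep, closed at the far end; walls 3 mm
- tray: Loose open white tray, green inside: 110 mm long (x), 54 wide (y), 32 high, walls 3 mm, 0.08 to 0.17 kg; low cross wall at x = +18 mm. Origin at the centre of its underside, z up, x to its green end. Starts on the board, green end inside the sleeve, plain white end 38 to 52 mm out of the mouth. Slides freely; can be gripped across its 54 mm width
- thumb_end (a point): centre of the outer face of the tray's green end, 9 mm above its underside; this end wall has a thumb notch 22 mm wide cut down to 18 mm above the underside, and is solid below that. Belongs in the mouth
- plain_end (a point): centre of the outer face of the tray's plain white end, 9 mm above its underside. Belongs deep in the sleeve
- finished_box: bystander: closed pale gift box, 81 x 120 x 42 mm, loose; origin at the centre of its underside
- coaster_stack_4: bystander: small stack of square green coasters, 97 x 96 x 17 mm, loose; origin at the centre of its underside
- clear_tape_roll: bystander: roll of pale tape lying flat, 96 mm across, 45 mm high, loose; origin at the centre of its underside

How it is judged (in metres and radians):
On the way, in this order (a step that is already met when the one before it is completed fails the run):
1. the tray is drawn all the way out of the sleeve, still with its green end towards the mouth (x of mouth in the frame of tray above 0.0555 m), for 0.1 s.
2. the tray is turned end for end outside the sleeve: its plain end is towards the mouth (x of mouth in the frame of tray below -0.054 m), for 0.1 s.
At the end, for the whole second after the job is handed in: the tray lies at rest inside the sleeve, right way up (within 0.1 rad) on the sleeve's floor, plain end at the back, its green end at the mouth and flush with it: at most 5 mm out or 6 mm in, within 6 mm of the mouth's centre sideways (x of thumb_end in the frame of sleeve_jig between -0.006 and 0.005 m and x of plain_end in the frame of sleeve_jig below -0.1 m and y of thumb_end in the frame of sleeve_jig between -0.006 and 0.006 m and z of tray in the frame of mouth between -0.004 and 0.006 m and angle between tray's own z axis and vertical below 0.1 rad and linear speed of tray below 0.01 m/s); the robot touches nothing.
It fails at once if a bystander (closed gift box, coaster stack or tape roll) is pushed more than 30 mm from its place (distance of any of finished_box, coaster_stack_4, clear_tape_roll from where it was at the start of the episode above 0.03 m).
It also fails if it takes over 58 s, if anything falls off the work surface, if the arm or the gripper's body presses on something with over 40 N, if the wrist force passes 120 N, or if a joint passes its speed limit or range.

## Working session

There is one attempt and no reset: what is moved stays moved. The work goes in short steps, Python scripts to look and compute and a shell command to move; the robot and the scene stay as the last step left them, time stands still between calls to the robot, and variables do not carry over. Pictures are saved under pics/ and viewed, about 8 in all and at most 12, crops included, and the job is handed in when it is done.

```bash
mkdir -p pics
cat > h.py <<'E'
from plant import *
import numpy as np, cv2
from scipy.spatial.transform import Rotation as R
def world(s,o=None):
    d=s["depth"]; v,u=np.mgrid[0:400,0:640]
    P=np.stack([(u-s["cx"])/s["fx"]*d,(v-s["cy"])/s["fy"]*d,d],-1)
    if "pose" in s: T=s["pose"]
    else:
        W=np.eye(4); W[:3,:3]=R.from_euler('xyz',o["orientation"],degrees=True).as_matrix(); W[:3,3]=o["tool_pos"]
        T=W@s["tool_from_camera"]
    return P@T[:3,:3].T+T[:3,3]
def grab(n,f):
    o=get_obs(); s=snapshot(n); cv2.imwrite(f"pics/{f}.png",s["pixels"][:,:,::-1]); W=world(s,o); np.savez(f"{f}.npz",W=W,d=s["depth"],px=s["pixels"]); return o,s,W
E
python3 - <<'E'
from h import *
o,s,W=grab("scene","s0"); print(o)
o,s,W=grab("wrist","w0")
a=cv2.imread("pics/s0.png");b=cv2.imread("pics/w0.png")
cv2.imwrite("pics/both.png",cv2.resize(np.vstack([a,b]),(480,600)) if 0 else np.vstack([a[50:350],b[50:350]]))
E
```

```text
{'clock': 0.0, 'joint_pos': array([ 1.65057229e+01,  2.05915236e+01,  6.32969786e-01, -1.85797246e-02,
       -7.01369029e+01, -1.65060205e+01]), 'qvel': array([ 0.12408833, -0.03011711, -0.05071934,  0.0597565 ,  0.04903612,
       -0.05077448]), 'tau': array([-8.00930356e-04, -5.82726967e+01,  2.93058443e+01,  6.99745238e+00,
        6.93249181e-03, -2.06530804e-04]), 'tool_pos': array([ 6.74500205e-01, -5.39106102e-05,  2.25620440e-01]), 'orientation': array([-1.79989623e+02, -9.64855920e-02,  1.79993366e+02]), 'force': array([-0.75319169,  0.52312745,  0.8348971 ]), 'moment': array([ 0.02003684,  0.04154392, -0.03303777]), 'opening': 0.08771596044160294}
```

View pics/both.png

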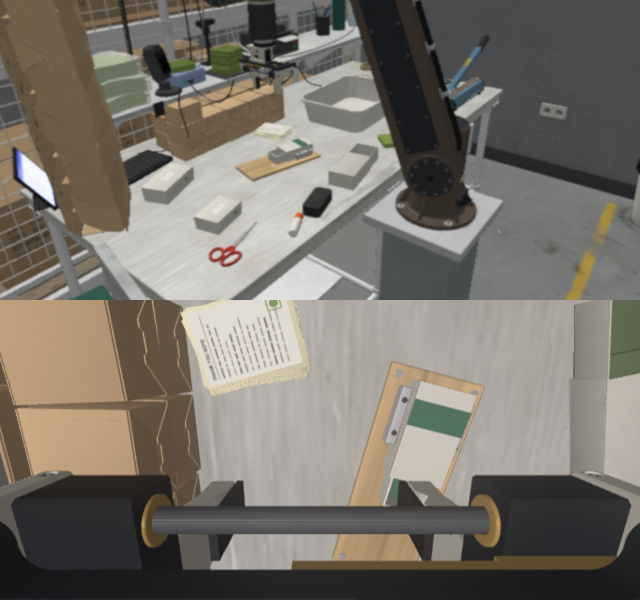

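The top half is the scene view, with the jig at about (280,160). In the wrist view, the sleeve with its green band is at (435,430) and the board runs down-left. Next I'll fit the planes.

Run:
```python
from h import *
grab("side","d0")
for f in ["w0","s0","d0"]:
    z=np.load(f+".npz"); W,d,px=z["W"],z["d"],z["px"].astype(int)
    print(f,"table z", np.median(W[...,2][(d>0)&(abs(W[...,2])<.008)]))
    r,g,b=px[...,0],px[...,1],px[...,2]
    near=(d>0)&(W[...,0]>.4)&(W[...,0]<.95)&(abs(W[...,1])<.35)
    wood=near&(abs(W[...,2]-.012)<.006)&(r-b>35)
    n,l,st,c=cv2.connectedComponentsWithStats(wood.astype(np.uint8))
    if n>1:
        k=1+np.argmax(st[1:,4]); 
        P=W[wood][:, :2].astype(np.float32); print(" wood",cv2.minAreaRect(P), len(P), W[l==k].mean(0))
    top=near&(abs(W[...,2]-.052)<.004)
    n,l,st,c=cv2.connectedComponentsWithStats(top.astype(np.uint8))
    for k in range(1,n):
        if st[k,4]>150: print(" top",st[k],cv2.minAreaRect((W[l==k][:,:2]*1000).astype(np.float32)),np.median(W[l==k][:,2]))
im=cv2.imread("pics/d0.png"); cv2.imwrite("pics/d0b.png",im)
```

```text
w0 table z 4.719109118916931e-05
 wood ((0.6840331554412842, 0.013986781239509583), (0.33319634199142456, 0.3765160143375397), 75.45856475830078) 7693 [0.57775336 0.00668435 0.01171075]
 top [140   0  29  37 182] ((835.1524047851562, -162.4361572265625), (41.58128356933594, 19.148799896240234), 51.05351257324219) 0.05213355411001816
 top [156  44  18 101 341] ((837.7059936523438, -94.29273986816406), (3.762432098388672, 99.35387420654297), 0.8128541111946106) 0.05222623661531717
 top [ 389  131   88  108 5591] ((548.642822265625, 3.7706298828125), (114.36736297607422, 66.47855377197266), 75.66421508789062) 0.052022287804286804
 top [169 148  16  85 283] ((837.52880859375, 8.777050018310547), (3.706092596054077, 99.02243041992188), 0.600216269493103) 0.051950144579020474
s0 table z 0.001226837751009513
 wood ((0.6832664012908936, 0.05378255248069763), (0.5000941753387451, 0.3881908059120178), 80.50566101074219) 964 [0.55885369 0.12489023 0.01272218]
 top [276 188  37  15 278] ((544.4730834960938, 5.580818176269531), (120.68984985351562, 72.42803955078125), 76.14274597167969) 0.05300041542446987
d0 table z -0.0016209359019979663
 wood ((0.7057367563247681, -0.02888542413711548), (0.4562790095806122, 0.5184174180030823), 4.785267353057861) 665 [0.58673804 0.09643562 0.00961399]
 top [336 188  24  15 242] ((550.8307495117188, 0.0092926025390625), (120.8580551147461, 64.5494384765625), 75.88250732421875) 0.05002694547030789
 top [328 229 109  16 317] ((616.7224731445312, -294.39324951171875), (76.0274887084961, 282.3813171386719), 83.33162689208984) 0.052069582011474824
```

View pics/d0.png

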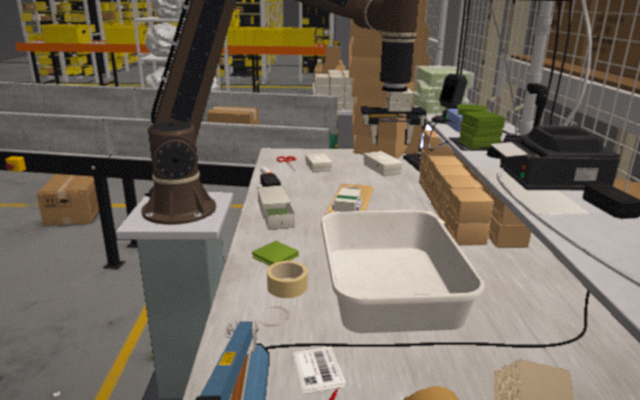

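The side view shows the jig at (350,197). A grey open box sits closer to the robot at (275,205), with the coasters at (275,253) and the tape at (287,278). All three cameras agree on the sleeve: centre about (549,4) mm, yaw 75.7°, so the mouth is about (563,59). Next I'll check for obstacles near the jig and where the tray end is.

Run:
```python
from h import *
th=np.radians(75.66); u=np.array([np.cos(th),np.sin(th)]); v=np.array([-u[1],u[0]]); m=np.array([.5486,.0038])+.05725*u; print(m)
for f in ["s0","d0","w0"]:
    z=np.load(f+".npz"); W,d=z["W"],z["d"]
    q=np.stack([(W[...,:2]-m)@u,(W[...,:2]-m)@v],-1)
    ok=(d>0)&(W[...,2]>.02)&(W[...,2]<.2)&(abs(q[...,0])<.3)&(abs(q[...,1])<.3)&(W[...,0]>.3)
    if f=="w0": ok[340:]=0
    n,l,st,c=cv2.connectedComponentsWithStats(ok.astype(np.uint8))
    for k in range(1,n):
        if st[k,4]>40:
            a=q[l==k]*1000; zz=W[l==k][:,2]*1000; print(f,st[k],"jx",np.percentile(a[:,0],[1,99]).round(),"jy",np.percentile(a[:,1],[1,99]).round(),"zmax",np.percentile(zz,98).round())
    t=(d>0)&(abs(q[...,1])<.03)&(q[...,0]>0.004)&(q[...,0]<.1)&(abs(W[...,2]-.044)<.006)
    if t.sum(): print(f,"tray",t.sum(),np.percentile(q[t]*1000,[2,50,98],axis=0).round(1).tolist(),np.median(W[t][:,2]))
```

```text
[0.56277942 0.05926627]
s0 [301 145  31  27 354] jx [-299. -259.] jy [-271.  -96.] zmax 111.0
s0 [ 164  148   95   59 3341] jx [-69. 293.] jy [-299. -210.] zmax 192.0
s0 [257 173  16  12  50] jx [-112.  -50.] jy [-289. -186.] zmax 23.0
s0 [268 188  45  26 703] jx [-111.   44.] jy [-29.  49.] zmax 55.0
s0 [328 193  50  39 573] jx [-271.  -30.] jy [133. 258.] zmax 56.0
s0 [307 237  15  11  48] jx [32. 97.] jy [266. 294.] zmax 38.0
s0 [224 247  18  16 114] jx [271. 300.] jy [156. 216.] zmax 46.0
s0 tray 42 [[7.0, -27.8], [35.5, -3.8], [44.0, 29.2]] 0.04291086762869023
d0 [ 419  131   27   80 1407] jx [-57. 264.] jy [-299. -213.] zmax 195.0
d0 [310 160  21   8 107] jx [266. 299.] jy [135. 213.] zmax 41.0
d0 [268 176  27  49 620] jx [-278.   72.] jy [128. 284.] zmax 52.0
d0 [332 186  31  25 569] jx [-120.   41.] jy [-47.  40.] zmax 52.0
d0 [ 379  210   59   35 1295] jx [-300. -268.] jy [-272. -141.] zmax 107.0
d0 tray 22 [[19.2, -28.4], [35.5, -11.3], [41.1, 23.4]] 0.0405892013752987
w0 [ 581   25   59  210 7873] jx [-264.  -67.] jy [129. 247.] zmax 53.0
w0 [ 113  100   72   52 2711] jx [-71. -33.] jy [-300. -291.] zmax 137.0
w0 [ 379  130   98  126 7232] jx [-113.   38.] jy [-45.  41.] zmax 53.0
w0 [ 108  146   87  110 6422] jx [-27.  92.] jy [-299. -264.] zmax 137.0
w0 tray 128 [[5.0, -27.2], [26.1, -25.7], [39.6, -11.6]] 0.04303634436549078
```

```bash
python3 -m pendant '[[[-40,30,-20,0,0,-7],[-80,60,-60,0,0,-14.3],[-107,81,-100,0,0,-14.3],[-107,81,-117,0,0,-14.3],[-107,81,-117,0,0,-14.3],[-107,81,-117,0,0,-14.3],[-107,81,-117,0,0,-14.3]]]' -1
python3 - <<'E'
from h import *
o,s,W=grab("wrist","w1"); print(o["joint_pos"].round(1),o["tool_pos"],o["orientation"])
d=s["depth"]
th=np.radians(75.66); u=np.array([np.cos(th),np.sin(th)]); v=np.array([-u[1],u[0]]); m=np.array([.5628,.0593])
q=np.stack([(W[...,:2]-m)@u,(W[...,:2]-m)@v],-1)*1000
t=(d>0)&(abs(q[...,1])<40)&(q[...,0]>4)&(q[...,0]<80)&(abs(W[...,2]-.044)<.004)
print(t.sum(),np.percentile(q[t],[1,50,99],axis=0).round(1).tolist())
t=(d>0)&(abs(W[...,2]-.052)<.003)&(abs(q[...,1])<45)&(q[...,0]<20)
r=cv2.minAreaRect(W[t][:,:2].astype(np.float32)*1000); print(t.sum(),r,np.percentile(q[t],[1,50,99],axis=0).round(1).tolist())
E
```

```text
clock: 1.02
tool_pos: [0.5688, 0.0809, 0.1105]
orientation: [179.9, 0.1, 165.7]
force: [0.1, -0.6, 0.0]
opening: 0.0876
[ 27.6  17.  -21.    0.  -51.9 -41.9] [0.56881041 0.08093701 0.11046368] [1.79945565e+02 7.10792026e-02 1.65667669e+02]
653 [[4.7, -26.2], [35.8, 2.3], [40.5, 27.4]]
16237 ((548.4161376953125, 4.039394378662109), (114.13855743408203, 65.71034240722656), 75.7703628540039) [[-112.9, -31.6], [-63.6, 0.3], [-1.2, 32.0]]
```

View pics/w1.png

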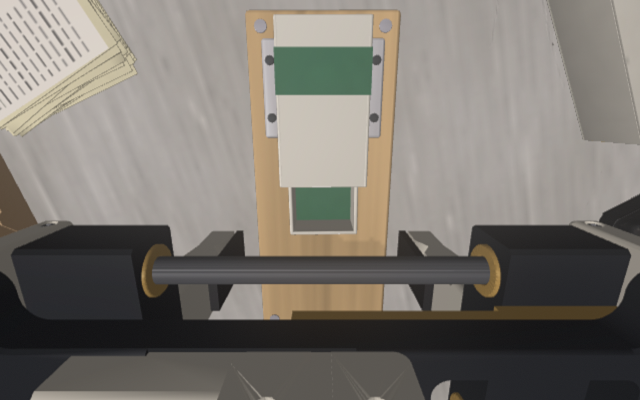

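The sleeve and mouth (322,186) and the tray's outer end (322,233) are in line with the jaws. The tray end is about 40 mm out. I'll descend and grip.

```bash
python3 -m pendant '[[[0,0,-40,0,0,0],[0,0,-75,0,0,0],[0,0,-92,0,0,0],[0,0,-92,0,0,0],[0,0,-92,0,0,0]]]' -1
python3 -m pendant '[[[0,0,0,0,0,0],[0,0,0,0,0,0],[0,0,0,0,0,0],[0,0,0,0,0,0],[0,0,0,0,0,0],[0,0,0,0,0,0]]]' 1
```

```text
clock: 1.7
tool_pos: [0.569, 0.0813, 0.0188]
orientation: [179.9, 0.1, 165.7]
force: [0.1, -0.4, 0.3]
opening: 0.0877
clock: 2.45
tool_pos: [0.568, 0.081, 0.0177]
orientation: [180.0, 0.0, 165.7]
force: [-1.0, 0.9, 4.0]
opening: 0.0539
```

```bash
python3 -m pendant '[[[2.5,9.7,0,0,0,0],[7.4,29.1,0,0,0,0],[12.3,48.5,0,0,0,0],[17.2,67.8,0,0,0,0],[22.2,87.2,0,0,0,0],[22.2,87.2,0,0,0,0],[22.2,87.2,0,0,0,0]]]' 1
python3 -m pendant '[[[0,0,0,0,0,0],[0,0,0,0,0,0],[0,0,0,0,0,0],[0,0,40,0,0,0],[0,0,70,0,0,0],[-5,-20,70,0,0,0],[-15,-58,70,0,0,0],[-15,-58,70,0,0,0]]]' -1
python3 - <<'E'
from h import *
o,s,W=grab("wrist","w2"); print(o["tool_pos"])
d=s["depth"]
th=np.radians(75.75); u=np.array([np.cos(th),np.sin(th)]); v=np.array([-u[1],u[0]]); m=np.array([.5628,.0593])
print("tcp jig",(o["tool_pos"][:2]-m)@u,(o["tool_pos"][:2]-m)@v)
q=np.stack([(W[...,:2]-m)@u,(W[...,:2]-m)@v],-1)*1000
t=(d>0)&(abs(q[...,1])<40)&(q[...,0]>6)&(q[...,0]<140)&(abs(W[...,2]-.044)<.004)
print(t.sum(),np.percentile(q[t],[1,50,99],axis=0).round(1).tolist(),cv2.minAreaRect(q[t].astype(np.float32)))
E
```

```text
clock: 3.32
tool_pos: [0.5908, 0.1694, 0.0178]
orientation: [179.9, 0.1, 165.8]
force: [1.6, 2.1, 3.8]
opening: 0.0537
clock: 4.32
tool_pos: [0.5733, 0.1073, 0.0868]
orientation: [-179.9, -0.1, 165.5]
force: [0.5, -0.1, 0.1]
opening: 0.0877
[0.57328224 0.10730106 0.08676254]
tcp jig 0.049104346930646005 0.001655907324136981
1183 [[21.8, -27.8], [48.4, -15.1], [127.7, 26.4]] ((75.39913940429688, -0.41608619689941406), (107.69879150390625, 54.99997329711914), 0.4087049663066864)
```

View pics/w2.png

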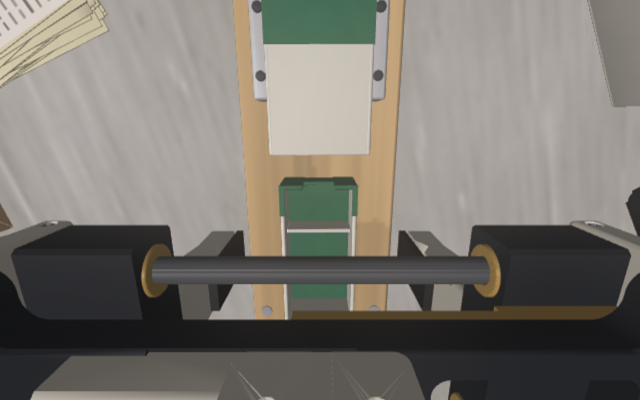

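The tray is fully out, with its green end at (318,183) facing the mouth at about (320,155), jx 20.5. Next is a regrip 30 mm from the green end, then lift and turn.

```bash
python3 -m pendant '[[[1.5,0,-40,0,0,0],[1.5,0,-69,0,0,0],[1.5,0,-69,0,0,0],[1.5,0,-69,0,0,0]]]' -1
python3 -m pendant '[[[0,0,0,0,0,0],[0,0,0,0,0,0],[0,0,0,0,0,0],[0,0,0,0,0,0],[0,0,0,0,0,0],[0,0,20,0,0,0],[0,0,40,0,0,0],[4,15,60,0,0,0],[9.4,36.8,60,0,0,0],[9.4,36.8,60,0,0,0]]]' 1
python3 -m pendant '[[[0,0,0,0,0,10],[0,0,0,0,0,20],[0,0,0,0,0,30],[0,0,0,0,0,40],[0,0,0,0,0,50],[0,0,0,0,0,60],[0,0,0,0,0,70],[0,0,0,0,0,80],[0,0,0,0,0,90],[0,0,0,0,0,90]]]' 1
```

```text
clock: 4.88
tool_pos: [0.5773, 0.1105, 0.0192]
orientation: [180.0, 0.0, 165.7]
force: [-0.4, -0.0, -0.4]
opening: 0.0879
clock: 6.12
tool_pos: [0.5863, 0.1486, 0.0777]
orientation: [180.0, -0.0, 165.8]
force: [-0.2, -0.2, -1.5]
opening: 0.0539
clock: 7.38
tool_pos: [0.5854, 0.1468, 0.0773]
orientation: [179.9, -0.1, -104.4]
force: [0.1, -0.9, -1.0]
opening: 0.0538
```

```bash
python3 -m pendant '[[[0,0,0,0,0,10],[0,0,0,0,0,20],[0,0,0,0,0,30],[0,0,0,0,0,40],[0,0,0,0,0,50],[0,0,0,0,0,60],[0,0,0,0,0,70],[0,0,0,0,0,80],[0,0,0,0,0,90],[0,0,0,0,0,90]]]' 1
python3 - <<'E'
from h import *
o=get_obs(); print(o["joint_pos"].round(1),o["tool_pos"],o["orientation"])
th=np.radians(75.75); u=np.array([np.cos(th),np.sin(th)]); v=np.array([-u[1],u[0]]); m=np.array([.5628,.0593])
print("tcp jig",(o["tool_pos"][:2]-m)@u,(o["tool_pos"][:2]-m)@v)
for n in ("wrist","scene"):
    o,s,W=grab(n,n+"3")
    d=s["depth"]
    q=np.stack([(W[...,:2]-m)@u,(W[...,:2]-m)@v],-1)*1000
    t=(d>0)&(abs(q[...,1])<40)&(q[...,0]>-30)&(q[...,0]<150)&(abs(W[...,2]-.103)<.008)
    print(t.sum(),np.percentile(q[t],[1,50,99],axis=0).round(1).tolist(),cv2.minAreaRect(q[t].astype(np.float32)))
a=cv2.imread("pics/scene3.png")[120:270,180:400]
cv2.imwrite("pics/v3.png",np.hstack([cv2.resize(cv2.imread("pics/wrist3.png"),(400,250)),cv2.resize(a,(367,250),interpolation=2)]))
E
```

```text
clock: 8.62
tool_pos: [0.5857, 0.1469, 0.0779]
orientation: [180.0, 0.0, -14.6]
force: [-0.6, -0.1, -2.8]
opening: 0.0537
[ 32.6  21.6 -19.1  -0.  -49.4 132.8] [0.58574182 0.14689342 0.07789314] [ 1.79963780e+02  4.52148097e-02 -1.45722997e+01]
tcp jig 0.09054545296502155 -0.0006745141650739798
2815 [[65.3, -38.9], [101.7, 11.4], [120.3, 38.9]] ((91.30891418457031, 0.3685798645019531), (79.94589233398438, 60.171592712402344), 87.92430877685547)
133 [[12.9, -37.8], [93.4, 20.0], [123.2, 39.1]] ((67.92613220214844, -2.714855194091797), (109.86933898925781, 78.49491882324219), 5.59714412689209)
```

View pics/v3.png

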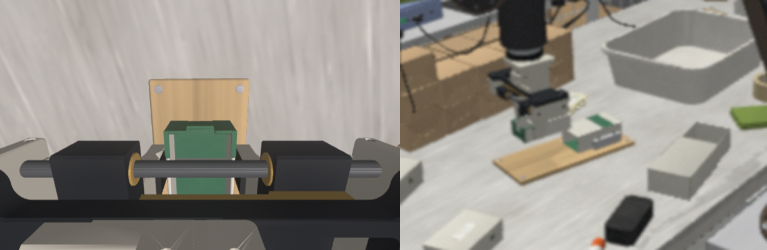

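The tray is turned, and its green notch end now faces outward, at (200,127) in the wrist half. I'll lower it and start inserting.

```bash
python3 -m pendant '[[[-0.5,0,-25,0,0,0.2],[-0.5,0,-45,0,0,0.2],[-0.5,0,-55,0,0,0.2],[-0.5,0,-59.5,0,0,0.2],[-0.5,0,-59.5,0,0,0.2],[-0.5,0,-59.5,0,0,0.2]]]' 1
python3 -m pendant '[[[-1.2,-4.8,0,0,0,0],[-2.5,-9.7,0,0,0,0],[-3.7,-14.5,0,0,0,0],[-4.9,-19.4,0,0,0,0],[-6.2,-24.2,0,0,0,0],[-7.4,-29.1,0,0,0,0],[-7.4,-29.1,0,0,0,0],[-7.4,-29.1,0,0,0,0]]]' 1
```

```text
clock: 9.48
tool_pos: [0.586, 0.1472, 0.0196]
orientation: [-180.0, -0.0, -14.1]
force: [0.9, 0.3, -0.2]
opening: 0.054
clock: 10.48
tool_pos: [0.5783, 0.1179, 0.0191]
orientation: [-180.0, -0.0, -14.1]
force: [0.6, -0.0, -1.7]
opening: 0.054
```

It's inside the mouth with no contact force. I'll continue 36 mm, release, and look.

```bash
python3 -m pendant '[[[-1.5,-5.8,0,0,0,0],[-3,-11.6,0,0,0,0],[-4.4,-17.4,0,0,0,0],[-5.9,-23.3,0,0,0,0],[-7.4,-29.1,0,0,0,0],[-8.9,-34.9,0,0,0,0],[-8.9,-34.9,0,0,0,0],[-8.9,-34.9,0,0,0,0]]]' 1
python3 -m pendant '[[[0,0,0,0,0,0],[0,0,0,0,0,0],[0,0,0,0,0,0],[0,0,30,0,0,0],[0,0,60,0,0,0],[8,30,60,0,0,0],[14.8,58.2,60,0,0,0],[14.8,58.2,60,0,0,0],[14.8,58.2,60,0,0,0]]]' -1
python3 - <<'E'
from h import *
th=np.radians(75.75); u=np.array([np.cos(th),np.sin(th)]); v=np.array([-u[1],u[0]]); m=np.array([.5628,.0593])
o=get_obs();print("tcp jig",(o["tool_pos"][:2]-m)@u,(o["tool_pos"][:2]-m)@v)
for n in ("scene","side"):
    o,s,W=grab(n,n+"4")
    d=s["depth"]
    q=np.stack([(W[...,:2]-m)@u,(W[...,:2]-m)@v],-1)*1000
    t=(d>0)&(abs(q[...,1])<32)&(q[...,0]>4)&(q[...,0]<70)&(abs(W[...,2]-.035)<.012)
    print(t.sum(),np.percentile(q[t],[1,50,99],axis=0).round(1).tolist())
a=cv2.imread("pics/scene4.png")[150:250,220:380];b=cv2.imread("pics/side4.png")[150:250,270:430]
cv2.imwrite("pics/v4.png",cv2.resize(np.hstack([a,b]),None,fx=2.5,fy=2.5,interpolation=2))
E
```

```text
clock: 11.48
tool_pos: [0.5694, 0.0831, 0.0191]
orientation: [-180.0, -0.0, -14.1]
force: [-0.3, 0.3, -1.2]
opening: 0.0533
clock: 12.6
tool_pos: [0.5836, 0.1414, 0.0783]
orientation: [179.9, 0.1, -14.1]
force: [0.1, -1.0, -0.3]
opening: 0.0878
tcp jig 0.08471057910723263 9.09730685348456e-05
155 [[4.3, -28.9], [33.4, 17.2], [57.3, 31.4]]
40 [[25.4, -30.9], [50.3, -3.6], [57.1, 23.7]]
```

View pics/v4.png

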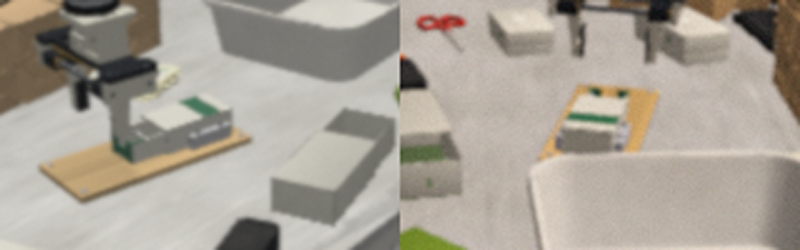

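The green end stands about 55 mm out of the mouth, seen at (125,145) in the left half. I'll close the fingers, descend in front of it and push.

```bash
python3 -m pendant '[[[0,0,0,0,0,0],[0,0,0,0,0,0],[0,0,0,0,0,0],[0,0,0,0,0,0],[0,0,-30,0,0,0],[0,0,-50,0,0,0],[0,0,-61.5,0,0,0],[0,0,-61.5,0,0,0],[0,0,-61.5,0,0,0]]]' 1
python3 -m pendant '[[[-2.5,-9.7,0,0,0,0],[-4.4,-17.4,0,0,0,0],[-6.2,-24.2,0,0,0,0],[-8.1,-32,0,0,0,0],[-10.1,-39.7,0,0,0,0],[-12.1,-47.5,0,0,0,0],[-14,-55.2,0,0,0,0],[-15.8,-62,0,0,0,0],[-17.2,-67.8,0,0,0,0],[-17.2,-67.8,0,0,0,0]]]' 1
python3 - <<'E'
from h import *
th=np.radians(75.75); u=np.array([np.cos(th),np.sin(th)]); v=np.array([-u[1],u[0]]); m=np.array([.5628,.0593])
o=get_obs();print("tcp jig",(o["tool_pos"][:2]-m)@u,(o["tool_pos"][:2]-m)@v)
E
```

```text
clock: 13.82
tool_pos: [0.5846, 0.1415, 0.0183]
orientation: [-180.0, -0.1, -14.1]
force: [-0.0, 0.2, -0.1]
opening: 0.0037
clock: 15.08
tool_pos: [0.5665, 0.0728, 0.0174]
orientation: [180.0, 0.0, -14.1]
force: [-0.8, 0.2, -0.3]
opening: 0.0003
tcp jig 0.013951123973569277 -0.00023438316488679943
```

```bash
for i in 1 2; do python3 -m pendant '[[[-0.25,-1,0,0,0,0],[-0.5,-1.9,0,0,0,0],[-0.5,-1.9,0,0,0,0],[-0.5,-1.9,0,0,0,0]]]' 1 | egrep 'pos|force'; done
python3 - <<'E'
from h import *
th=np.radians(75.75); u=np.array([np.cos(th),np.sin(th)]); m=np.array([.5628,.0593])
o=get_obs();print("tcp jig",(o["tool_pos"][:2]-m)@u)
grab("scene","s5");grab("side","d5")
a=cv2.imread("pics/s5.png")[150:250,220:380];b=cv2.imread("pics/d5.png")[150:250,270:430]
cv2.imwrite("pics/v5.png",cv2.resize(np.hstack([a,b]),None,fx=2.5,fy=2.5,interpolation=2))
E
```

```text
tool_pos: [0.5663, 0.0715, 0.0175]
force: [0.2, 0.4, -0.3]
tool_pos: [0.5663, 0.071, 0.0176]
force: [-1.3, 7.6, -2.2]
tcp jig 0.012170557737095702
```

View pics/v5.png

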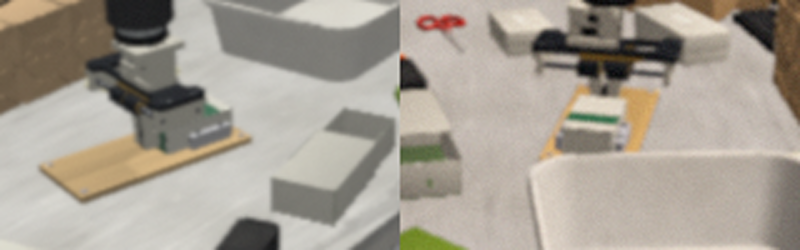

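Contact: 7.6 N at TCP jx 12.2. It's either home or the fingers are on the sleeve rim. I'll back off, rise and look.

```bash
python3 -m pendant '[[[2.5,9.7,0,0,0,0],[10,39,0,0,0,0],[15,58,30,0,0,0],[15,58,80,0,0,0],[15,58,130,0,0,0],[15,58,130,0,0,0],[15,58,130,0,0,0]]]' 1
python3 - <<'E'
from h import *
th=np.radians(75.75); u=np.array([np.cos(th),np.sin(th)]); v=np.array([-u[1],u[0]]); m=np.array([.5628,.0593])
for n in ("scene","side"):
    o,s,W=grab(n,n+"6"); d=s["depth"]
    q=np.stack([(W[...,:2]-m)@u,(W[...,:2]-m)@v],-1)*1000
    for lo,hi in((.018,.045),(.049,.058)):
        t=(d>0)&(abs(q[...,1])<26)&(q[...,0]>-20)&(q[...,0]<40)&(W[...,2]>lo)&(W[...,2]<hi)
        if t.sum(): print(n,lo,t.sum(),np.percentile(q[t],[5,50,95],axis=0).round(1).tolist())
a=cv2.imread("pics/scene6.png")[165:225,240:340];b=cv2.imread("pics/side6.png")[165:225,300:400]
cv2.imwrite("pics/v6.png",cv2.resize(np.hstack([a,b]),None,fx=4,fy=4,interpolation=2))
E
```

```text
clock: 17.05
tool_pos: [0.5806, 0.1277, 0.1475]
orientation: [-180.0, 0.0, -14.1]
force: [0.2, -0.7, -0.3]
opening: 0.0009
scene 0.018 55 [[-16.7, -24.3], [0.6, -10.0], [3.6, 21.9]]
scene 0.049 43 [[-18.6, -22.0], [-8.4, -1.2], [2.5, 24.3]]
side 0.049 21 [[-18.6, -24.1], [-13.0, -0.6], [-4.0, 18.8]]
```

View pics/v6.png

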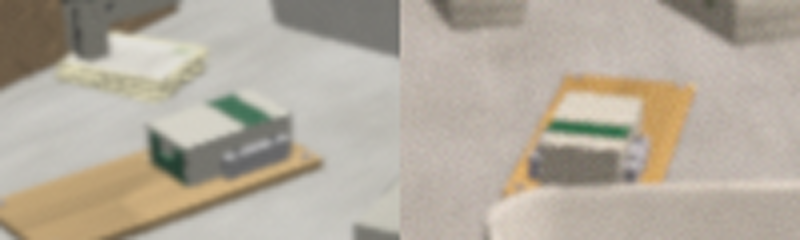

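The green notch end is in the mouth at about (168,155) in the left half. To measure flushness properly I'll tilt the wrist camera toward the mouth.

```bash
python3 -m pendant '[[[2,10,0,-9,2.3,0],[5,20,0,-18,4.6,0],[7,30,0,-27,6.9,0],[10,40,0,-34,8.6,0],[10,40,0,-34,8.6,0],[10,40,0,-34,8.6,0],[10,40,0,-34,8.6,0]]]' 1
python3 - <<'E'
from h import *
th=np.radians(75.75); u=np.array([np.cos(th),np.sin(th)]); v=np.array([-u[1],u[0]]); m=np.array([.5628,.0593])
o,s,W=grab("wrist","w7"); d=s["depth"]; px=s["pixels"].astype(int)
q=np.stack([(W[...,:2]-m)@u,(W[...,:2]-m)@v],-1)*1000
g=(px[...,1]-px[...,0]>15)
base=(d>0)&(abs(q[...,0])<15)&(abs(q[...,1])<40)
for name,t in (("green face",base&g&(W[...,2]<.030)&(W[...,2]>.015)),("rim top",base&(abs(W[...,2]-.0505)<.0015)),("all front",base&~g&(W[...,2]<.048)&(W[...,2]>.016)&(abs(q[...,1])>29.5)&(abs(q[...,1])<32)),("sleevetop",base&(abs(W[...,2]-.052)<.002))):
    if t.sum(): print(name,t.sum(),np.percentile(q[t],[2,25,50,75,98],axis=0).round(1).tolist(),np.median(W[t][:,2]))
E
```

```text
clock: 18.02
tool_pos: [0.5909, 0.1668, 0.1481]
orientation: [145.0, 0.0, -14.2]
force: [-0.0, 0.9, -0.3]
opening: 0.0006
green face 25 [[-1.6, -10.4], [-0.2, -4.3], [0.2, 0.2], [0.4, 9.1], [0.7, 26.2]] 0.029236587405065934
rim top 240 [[-14.2, -30.8], [-4.8, -14.3], [-0.9, 0.1], [0.4, 12.0], [1.4, 31.4]] 0.05153856084732095
all front 127 [[-13.7, -31.9], [-0.7, -30.3], [0.3, 29.9], [0.8, 30.5], [1.4, 31.9]] 0.03241291656910236
sleevetop 421 [[-14.1, -29.8], [-7.2, -11.9], [-2.8, -1.0], [-0.0, 11.0], [1.4, 30.7]] 0.05194042364462842
```

View pics/w7.png

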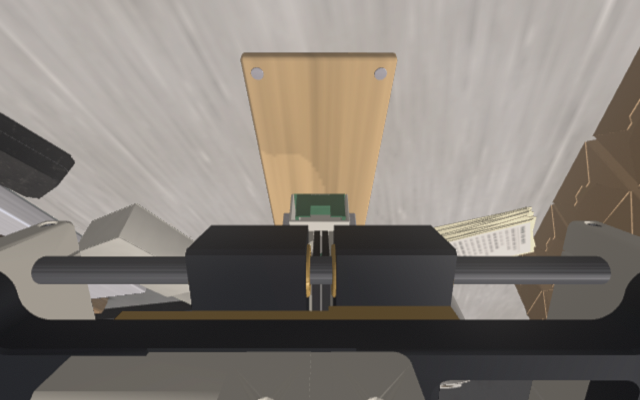

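The wrist view shows the green notch end seated in the mouth at (320,208). Its face is about 0.5 mm behind the rim, so it's flush. The arm is clear, so I'll hand in.

```bash
python3 -c "
from plant import *
print(close_job())"
```

```text
the job is handed in; nothing more can be done
None
```

The tray is back in its sleeve the right way round and flush with the mouth, and I handed the job in at about 18 s of the 58 s allowed. I drew it fully out, regripped it near the green end, and turned it 180° in the air. I then slid it in plain end first and pushed it home with closed fingers.

- **Seating:** the push stopped on a contact force of about 7.6 N. I could not tell from the force alone whether that was the back of the sleeve or the fingers on the rim.
- **Flushness:** a tilted wrist view then put the green face about 0.2 mm from the nominal mouth plane. That is about 0.5 mm behind the measured rim, based on a small patch of 25 pixels and a calibration good to about 2 mm.
- **Sideways and height:** I did not measure these separately after the push. The sleeve leaves only 2.5 mm of clearance each side, within the 6 mm allowed.
- **Surroundings:** I felt no unexpected forces, and the arm was clear of everything at the end. I did not re-measure where the other objects stand, but the fingers worked only over the jig.

No check failed or disagreed.

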